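# Add a slotted mass to the blot press

### The job

Load the blot press with one more mass: take the larger of the two slotted discs in the grey tray and slide it sideways onto the press's stem, under the head, so that it rests flat on the disc already there, centred on the stem, with its slot facing the opposite way to that disc's slot, and let go. The disc already on the stem stays on it, the smaller one stays in the tray, and the other things on the bench stay where they are.

Things in the scene. Friction and masses are not known exactly. Their poses are not given: they have to be found in the camera images.
- big_mid (a point): the larger disc in the tray: plain steel slotted disc 60 mm across, 16 mm thick, about 0.32 kg, with 15 mm wide finger flats at its own +y and -y (58 mm apart); a straight 12 mm slot, open at the rim towards its own +x, ends square 6 mm past the centre. This point is its centre, half-way up; x axis towards the slot's mouth, z up
- big_mouth (a point): middle of the slot's mouth on the larger disc, 26 mm from its centre along +x, half-way up
- small_mid (a point): the smaller slotted disc in the tray, steel, 44 mm across, 16 mm thick, 0.16 kg: not wanted. Its centre, half-way up
- tray_floor (a point): fixed grey trough, 264 x 84 mm, long side along its own x; this point: middle of its inner floor, 6 mm above the bench. Inside 252 x 64 mm, walls 22 mm above the floor. The discs lie flat, about 55 mm either side of the middle (either may be nearer), slots along +x within 6 degrees. Only a lengthwise grasp from above fits, fingers before and behind a disc (25 mm free each), one across the slot's mouth
- stem_foot (a point): the blot press, fixed: white base 136 mm square, paper stack, aluminium plate 112 mm square with its top 36 mm above the bench; this point: where the axis of the upright dark stem, 7 mm thick, meets the plate's top; z up
- stem_head (a point): centre of the underside of the stem's black button head, 48 mm above the plate; the head is 20 mm across and 8 mm thick, too wide for a slot, so discs go on sideways below it. With one 16 mm disc on, 32 mm of stem is free under the head
- loaded_mid (a point): the disc that is already on the stem, lying loose on the plate: plain steel slotted disc 60 mm across, 16 mm thick, about 0.32 kg, with 15 mm wide finger flats at its own +y and -y (58 mm apart); a straight 12 mm slot, open at the rim towards its own +x, ends square 6 mm past the centre. This point is its centre, half-way up (8 mm above the plate); x axis towards its slot's mouth
- loaded_mouth (a point): middle of the slot's mouth on the disc already on the stem, 26 mm from its centre along +x
- tube_rack: bystander: yellow block of microtubes, 100 x 75 x 39 mm; origin under its centre
- tip_box: bystander: dark red pipette tip box with clear lid, 85 x 120 x 66 mm; origin under its centre
- dish: bystander: closed round culture dish, 92 mm across, 16 mm high; origin under its centre
- marker: bystander: black marker pen with blue cap, 125 mm long, 13 mm thick; origin under its centre
- jar: bystander: small amber jar with white cap, 48 mm across, 75 mm high; origin under its centre
- timer: bystander: white bench timer, 62 x 62 x 18 mm; origin under its centre
- big: the larger disc itself; origin under its centre, axes as its centre point's. The bench midway between tray and press, between the dish and the tube rack (about 0.53 m straight ahead of the robot), is bare for 60 mm around
Not all that is in view belongs to the job. Leave any red look-alike of the big alone.

How it is judged:
By the outcome, as a careful person would: the job done as asked, in the order asked, and still so for the second after the job is handed in, with the robot touching nothing.
It also fails if it takes over 51 s, if anything falls off the work surface, if the arm or the gripper's body presses on something with over 40 N, if the wrist force passes 120 N, or if a joint passes its speed limit or range.

### The arm

A 7-joint arm with a two-finger parallel gripper is mounted at the origin on the work surface. World frame = base frame: x ahead of the robot, y to its left, z up, the work surface at z = 0. Lengths are in m, angles in degrees, forces in N, time in s.
With the tool pointing down it reaches from about 0.4 to 0.875 m from the base axis. Payload 4.4 kg.
Tool frame: the origin (TCP) lies midway between the tips of the shut fingers; the grasp point (between the pads) lies 19 mm behind it; z points along the fingers, x is the direction in which the jaws open and shut, and the axes are right-handed (so a half turn about z gives the same grasp; the last joint's range is limited). The gripper opens to 85 mm and grips with 20 to 120 N. Pads are 22 mm wide; open, the fingers measure 114 mm over their backs; the gripper's body (76 mm by 85 mm) begins 54 mm behind the grasp point. The pads swing forward as they close: fully open they stand 13 mm farther back than shut.
Start: joints at [-76.192, 36.005, 2.206, 86.941, -1.547, 57.084, -1.146], TCP at [0.196, 0.62, 0.231] pointing down, gripper open.
Joint ranges: [-175.42, 175.42], [-21.48, 121.26], [-71.46, 75.88], [10.55, 141.38], [-63.04, 243.04], [13.31, 113.54], [-168.57, 168.57]. Speed limits (degrees/s): [147.25, 147.25, 180, 180, 180, 180, 180].

### API

Orientations are given as [roll, pitch, yaw] about the fixed x, y, z axes, in that order (R = Rz(yaw) Ry(pitch) Rx(roll)).
In Python, from cell import arm gives the robot as it stands. Calls block until the motion is done:
- arm.move_to(position, orientation): joint-space move of the TCP to a pose.
- arm.movel(position, rot=None, speed=0.15, until_force=None): straight line of the TCP; rot=None keeps the orientation; speed is the mean speed in m/s. With until_force (N) it stops when the force on the tool has changed by that much, and returns True; else False.
- arm.goto_joints(angles): joint-space move.
- arm.command_gripper(opening): finger opening in m; the grip force is fixed at half the most; returns when the fingers have stopped.
- arm.dwell(seconds).
- arm.solve_ik(position, orientation): joint angles nearest the present ones, or None.
- arm.read_state(): the state.
- arm.snapshot(name): name is "side" or "top" or "wrist"; returns (picture, depth): 384x512x3 uint8, red, green, blue; 384x512 float32, m along the optical axis (not along the pixel's ray), 0 where there is no reading.
- arm.camera_params(name): a dict with "vfov" (degrees; the focal length in pixels is half the picture's height over the tangent of half this angle, whatever the lens; pixels are square), "cx", "cy" (the principal point, pixels), "k1" (the pictures are not rectified: a ray, as slopes to the right and down, at radius r is drawn at 1 + k1 r^2 times it, then the intrinsics apply), "camera_from_world" (4x4, takes a point from world to camera coordinates); the wrist camera has in their place "T_tool_cam" (4x4, takes a point from camera to tool coordinates, whose origin is the TCP and whose axes are the tool frame's). Camera axes: x right, y down, z forward; pixel columns grow to the right and rows downward; lengths in m; the calibration is good to about 2 mm. A picture is of the moment at which its call begins: read the wrist's pose just before it. camera_params takes no time and is no camera call.
A pose or a line that the arm cannot do raises arm.MotionError and nothing moves.
- arm.sign_off(): hands the job in, once; it reports no verdict.
Trained networks look in the newest picture that a camera, given by its name, has taken for a name from the list of things; names that differ only in an ending like _2 or _b are one class to them, and where a whole thing is asked for, a point or a joint stands for the part that bears it (a point fixed in the world has none). Each returns a list of dicts, best first, with "conf" (0 to 1); they miss things now and then, are a little off and sometimes report something else, mostly with a low value. They report only what shows in the picture. A call takes as long as a camera call. They do not tell look-alikes from the thing itself.
- arm.boxes_of(camera, thing): "rect" ([centre column, centre row, width, height] in pixels, round what is visible of it).
- arm.tip_of(camera, thing): "centre" ([column, row] in pixels: a listed point, or the origin of a listed thing).
The state is a dict: "clock": time; "joints": joint angles; "qvel": joint speeds; "joint_efforts": joint torques, N m; "eef_pos": TCP position; "orientation": TCP orientation; "force": force on the tool from outside, world axes, zero at the start; "torque": the same for the moment, N m; "gripper_width": finger opening in m.
Only numpy, scipy, OpenCV 4.12 (cv2) and the standard library are available. Lean on these libraries where they do the work, as an engineer would, in place of code of your own. Each camera call takes 0.05 s, during which the arm holds its last target. There are 200 camera calls.

## Working session

There is one attempt and no reset: what is moved stays moved. The work goes in short steps, each a Python script; the robot and the scene stay as the last script left them, time stands still between calls to the robot, and variables do not carry over. Pictures are saved under pics/ and viewed, about 8 in all and at most 12, crops included, and the job is handed in when it is done.

```bash
ls; mkdir -p pics
cat > h.py <<'E'
from cell import arm
import numpy as np, cv2
from scipy.spatial.transform import Rotation as R
def K(p): f=192/np.tan(np.radians(p["vfov"]/2)); return f,p["cx"],p["cy"]
def pose(cam):
    p=arm.camera_params(cam)
    if cam!="wrist": return np.linalg.inv(p["camera_from_world"])
    s=arm.read_state(); T=np.eye(4); T[:3,:3]=R.from_euler("xyz",s["orientation"],degrees=True).as_matrix(); T[:3,3]=s["eef_pos"]
    return T@np.array(p["T_tool_cam"])
def ray(cam,uv,T):
    p=arm.camera_params(cam); f,cx,cy=K(p)
    Km=np.array([[f,0,cx],[0,f,cy],[0,0,1.]])
    q=cv2.undistortPoints(np.array([[uv]],float),Km,np.array([p["k1"],0,0,0,0.]))[0,0]
    d=T[:3,:3]@np.array([q[0],q[1],1]); return T[:3,3],d
def onz(cam,uv,z,T):
    o,d=ray(cam,uv,T); return o+d*(z-o[2])/d[2]
def tri(rays):
    A=np.zeros((3,3));b=np.zeros(3)
    for o,d in rays:
        d=d/np.linalg.norm(d);P=np.eye(3)-np.outer(d,d);A+=P;b+=P@o
    x=np.linalg.solve(A,b)
    return x,[np.linalg.norm(np.cross(x-o,d/np.linalg.norm(d))) for o,d in rays]
def proj(cam,X,T):
    p=arm.camera_params(cam); f,cx,cy=K(p); c=np.linalg.inv(T)@np.append(X,1); s=c[:2]/c[2]; s=s*(1+p["k1"]*(s@s)); return s*f+[cx,cy]
def deproj(cam,u,v,z,T):
    o,d=ray(cam,(u,v),T); return o+d*z
def snap(cam,name):
    T=pose(cam); im,d=arm.snapshot(cam); cv2.imwrite(f"pics/{name}.png",im[:,:,::-1]); np.savez(f"pics/{name}.npz",d=d,T=T,im=im); return T,im,d
E
cat > a.py <<'E'
from h import *
names=["big_mid","big_mouth","small_mid","tray_floor","stem_foot","stem_head","loaded_mid","loaded_mouth","big","tube_rack","dish","tip_box","jar","marker","timer"]
r={}; 
for c in ["top","side"]:
    T,im,d=snap(c,c+"0")
    print(c,T[:3,3].round(3),T[:3,2].round(2))
    for n in names:
        if c=="side" and n in names[9:]: continue
        l=arm.tip_of(c,n)[:3]
        for q in l:
            u,v=q["centre"]; print(n,round(q["conf"],2),np.round([u,v],1),"z.02:",onz(c,(u,v),.02,T).round(3))
        if l: r.setdefault(n,[]).append(ray(c,l[0]["centre"],T))
for n in r:
    if len(r[n])==2: x,e=tri(r[n]); print("TRI",n,x.round(4),np.round(e[0],4))
a=cv2.imread("pics/top0.png");b=cv2.imread("pics/side0.png")
print(arm.camera_params("wrist"),arm.read_state()["clock"])
E
python3 a.py
```

```text
pics
top [0.41  0.068 1.058] [ 0.14  0.02 -0.99]
big_mid 0.86 [181.9 231.9] z.02: [0.451 0.266 0.02 ]
big_mid 0.79 [249.6 208.4] z.02: [0.511 0.106 0.02 ]
big_mid 0.68 [125.5 242.6] z.02: [0.423 0.398 0.02 ]
big_mouth 0.92 [187.9 219.5] z.02: [0.481 0.253 0.02 ]
big_mouth 0.81 [116.3 239.3] z.02: [0.431 0.421 0.02 ]
big_mouth 0.57 [238.8 206.4] z.02: [0.515 0.132 0.02 ]
small_mid 0.78 [194.5 185.4] z.02: [0.564 0.241 0.02 ]
small_mid 0.29 [179.3 228. ] z.02: [0.46  0.272 0.02 ]
tray_floor 0.77 [191.  209.8] z.02: [0.504 0.246 0.02 ]
stem_foot 0.63 [382.6 206.9] z.02: [ 0.52 -0.21  0.02]
stem_foot 0.38 [185.2 220.2] z.02: [0.479 0.259 0.02 ]
stem_head 0.82 [384.1 204.1] z.02: [ 0.527 -0.214  0.02 ]
loaded_mid 0.85 [380.  207.4] z.02: [ 0.519 -0.204  0.02 ]
loaded_mouth 0.71 [388.3 217.1] z.02: [ 0.496 -0.223  0.02 ]
loaded_mouth 0.57 [386.4 122.2] z.02: [ 0.729 -0.223  0.02 ]
loaded_mouth 0.4 [381.7 207.7] z.02: [ 0.518 -0.208  0.02 ]
big 0.9 [127.5 240.1] z.02: [0.429 0.394 0.02 ]
big 0.87 [177.8 227.8] z.02: [0.461 0.276 0.02 ]
big 0.77 [248.3 204.4] z.02: [0.52 0.11 0.02]
tube_rack
[... 1455 characters left out ...]
09
TRI stem_foot [ 0.5176 -0.2042  0.0413] 0.0005
TRI stem_head [ 0.52   -0.1985  0.0752] 0.001
TRI loaded_mid [ 0.5196 -0.1993  0.0408] 0.0027
TRI loaded_mouth [ 0.4988 -0.2166  0.0477] 0.0048
TRI big [ 0.5163  0.4331 -0.2059] 0.0882
{'vfov': 59.65229468475546, 'cx': 254.17818266864785, 'cy': 192.7085604889741, 'k1': 0.03207250370934802, 'T_tool_cam': array([[ 9.99999780e-01, -9.34120077e-06,  6.62801321e-04,
        -1.28761785e-03],
       [-1.67156571e-04,  9.64032687e-01,  2.65783655e-01,
        -6.65250310e-02],
       [-6.41444876e-04, -2.65783707e-01,  9.64032473e-01,
        -1.41601388e-01],
       [ 0.00000000e+00,  0.00000000e+00,  0.00000000e+00,
         1.00000000e+00]])} 1.3
```

```bash
cat > b.py <<'E'
from h import *
print("orient",arm.read_state()["orientation"])
def look(xy,z,yaw,name,names):
    arm.move_to([xy[0],xy[1],z],[180,0,yaw])
    T,im,d=snap("wrist",name); out={}
    for n in names:
        l=arm.tip_of("wrist",n)[:3]; out[n]=[(ray("wrist",q["centre"],T),q) for q in l]
        print(name,n,[(round(q["conf"],2),np.round(q["centre"],0).tolist()) for q in l])
    return out
def both(a,b):
    for n in a:
        best=None
        for p in a[n]:
            for q in b[n]:
                x,e=tri([p[0],q[0]])
                if best is None or e[0]<best[1]: best=(x,e[0])
        if a[n] and b[n]:
            x,e=tri([a[n][0][0],b[n][0][0]]); print(n,"first",x.round(4),round(e[0],4),"best",best[0].round(4),round(best[1],4))
for y in (-14,166):
    for p in ([.505,.2,.2],[.52,-.2,.25]): print(y,p,np.round(arm.solve_ik(p,[180,0,y]),0) if arm.solve_ik(p,[180,0,y]) is not None else None)
N=["big_mid","big_mouth","small_mid","tray_floor"]
a=look([.49,.24],.20,-14,"w1",N); b=look([.47,.16],.20,-14,"w2",N); both(a,b)
N=["stem_foot","stem_head","loaded_mid","loaded_mouth"]
a=look([.52,-.20],.22,-14,"p1",N); b=look([.50,-.28],.22,-14,"p2",N); both(a,b)
print(arm.read_state()["clock"])
A=[cv2.imread(f"pics/{n}.png") for n in ("top0","w1","p1","p2")]
A=[cv2.resize(x,(400,300),interpolation=cv2.INTER_AREA) for x in A]
cv2.imwrite("pics/m1.png",np.vstack([np.hstack(A[:2]),np.hstack(A[2:])]))
E
python3 b.py
```

```text
orient [-1.79996096e+02  7.28166599e-04  7.24179212e+01]
-14 [0.505, 0.2, 0.2] [-41.  32.  25. 107. -18.  46. -20.]
-14 [0.52, -0.2, 0.25] [-14.  37.  54. 102. -34.  60.  38.]
166 [0.505, 0.2, 0.2] [-10.  31. -22. 106.  15.  46. 127.]
166 [0.52, -0.2, 0.25] [ -19.   42.   66.  102.  -42.   65. -133.]
w1 big_mid [(0.93, [137.0, 13.0]), (0.81, [308.0, 278.0]), (0.65, [214.0, 154.0])]
w1 big_mouth [(0.93, [242.0, 153.0]), (0.71, [298.0, 256.0])]
w1 small_mid [(0.71, [329.0, 152.0])]
w1 tray_floor [(0.59, [272.0, 150.0])]
w2 big_mid [(0.67, [208.0, 55.0]), (0.63, [312.0, 202.0])]
w2 big_mouth [(0.83, [237.0, 62.0]), (0.61, [299.0, 180.0])]
w2 small_mid [(0.76, [336.0, 58.0]), (0.32, [270.0, 59.0])]
w2 tray_floor [(0.74, [269.0, 61.0]), (0.61, [208.0, 58.0])]
big_mid first [0.5294 0.2221 0.5329] 0.037 best [0.458  0.2684 0.0332] 0.0001
big_mouth first [0.4803 0.2599 0.0084] 0.0011 best [0.5127 0.1348 0.0061] 0.0002
small_mid first [0.5663 0.2409 0.0152] 0.0017 best [0.5663 0.2409 0.0152] 0.0017
tray_floor first [ 0.5105  0.2545 -0.0039] 0.0015 best [ 0.5105  0.2545 -0.0039] 0.0015
p1 stem_foot [(0.71, [256.0, 174.0])]
p1 stem_head [(0.67, [257.0, 189.0])]
p1 loaded_mid [(0.93, [253.0, 179.0])]
p1 loaded_mouth [(0.79, [235.0, 192.0])]
p2 stem_foot []
p2 stem_head [(0.7, [253.0, 85.0])]
p2 loaded_mid [(0.76, [253.0, 86.0])]
p2 loaded_mouth [(0.8, [234.0, 101.0])]
stem_head first [ 0.5198 -0.206   0.0808] 0.0014 best [ 0.5198 -0.206   0.0808] 0.0014
loaded_mid first [ 0.518  -0.2057  0.0428] 0.0002 best [ 0.518  -0.2057  0.0428] 0.0002
loaded_mouth first [ 0.4975 -0.2139  0.0409] 0.0001 best [ 0.4975 -0.2139  0.0409] 0.0001
6.2667
```

View pics/m1.png

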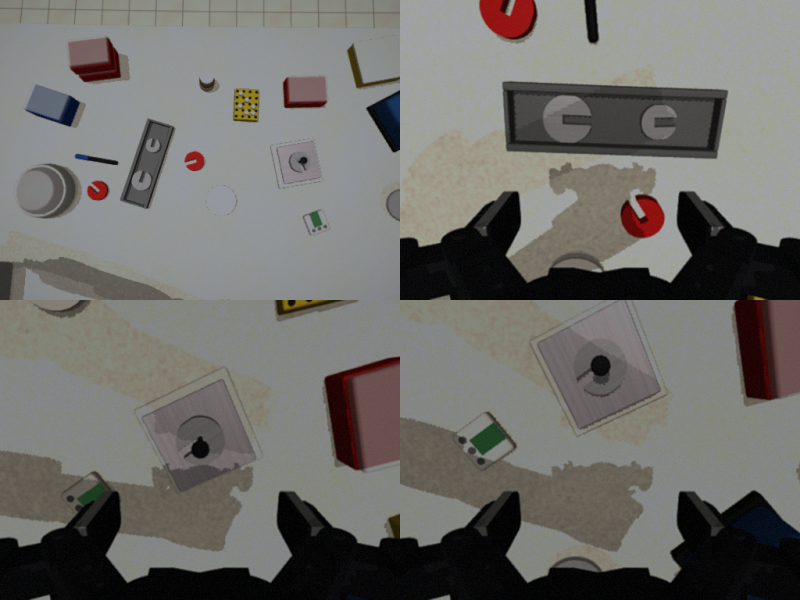

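```bash
cat > fit.py <<'E'
from h import *
def cloud(name,cam="wrist"):
    f=np.load(f"pics/{name}.npz"); d=f["d"];T=f["T"];p=arm.camera_params(cam);fl,cx,cy=K(p)
    v,u=np.mgrid[0:384,0:512]; Km=np.array([[fl,0,cx],[0,fl,cy],[0,0,1.]])
    q=cv2.undistortPoints(np.stack([u.ravel(),v.ravel()],1).astype(float)[:,None],Km,np.array([p["k1"],0,0,0,0.]))[:,0]
    z=d.ravel(); P=np.c_[q*z[:,None],z]; W=P@T[:3,:3].T+T[:3,3]; W[z<=0]=np.nan
    return W
def disc(name,xy,zt,r=.03,cam="wrist"):
    W=cloud(name,cam); W=W[np.hypot(*(W[:,:2]-xy).T)<r+.012]
    zm=np.median(W[np.abs(W[:,2]-zt)<.008,2]); t=W[np.abs(W[:,2]-zm)<.004]
    # centre: best filled circle (few top points outside radius r, hull)
    h=cv2.convexHull((t[:,:2]*1e4).astype(np.float32))[:,0]/1e4
    from scipy.optimize import least_squares
    s=least_squares(lambda c:np.hypot(h[:,0]-c[0],h[:,1]-c[1])-c[2],[xy[0],xy[1],r],loss="soft_l1",f_scale=.0007).x
    c=s[:2]; rel=W[:,:2]-c; rr=np.hypot(*rel.T)
    sl=rel[(W[:,2]<zm-.006)&(rr>.010)&(rr<s[2]-.004)]
    # slot direction: axis through centre fit by mean direction
    m=sl.mean(0) if len(sl) else np.array([1,0]); yaw=np.degrees(np.arctan2(m[1],m[0]))
    print(name,"c",c.round(4),"r",round(s[2],4),"top",round(zm,4),"slot yaw",round(yaw,1),len(sl),len(t)); return c,yaw
if __name__=="__main__":
    for n in("w1","w2"): disc(n,[.458,.267],.022); disc(n,[.564,.241],.022,.022)
    for n in("p1","p2"):
        disc(n,[.518,-.206],.052)
        disc(n,[.52,-.206],.092,.010)
    disc("top0",[.458,.267],.022,cam="top"); disc("top0",[.518,-.206],.052,cam="top")
E
python3 fit.py
```

```text
w1 c [0.4567 0.267 ] r 0.0405 top 0.0212 slot yaw -0.5 1148 2739
w1 c [0.5658 0.2384] r 0.0221 top 0.021 slot yaw -23.6 97 1296
w2 c [0.4641 0.2663] r 0.0375 top 0.0213 slot yaw -15.5 1313 3461
w2 c [0.5661 0.2396] r 0.0234 top 0.021 slot yaw -14.9 142 1763
p1 c [ 0.5211 -0.2058] r 0.0298 top 0.0509 slot yaw -154.6 120 2346
p1 c [ 0.5211 -0.2056] r 0.0096 top 0.0907 slot yaw 0.0 0 422
p2 c [ 0.521  -0.2059] r 0.0298 top 0.051 slot yaw -158.9 229 2961
p2 c [ 0.5208 -0.2062] r 0.0096 top 0.0909 slot yaw 0.0 0 526
top0 c [0.4627 0.2653] r 0.0395 top 0.0213 slot yaw -15.1 205 489
top0 c [ 0.5187 -0.2041] r 0.0297 top 0.0511 slot yaw -146.2 29 401
```

```bash
cat > fit2.py <<'E'
from fit import *
from scipy.optimize import least_squares
def disc2(name,xy,zt,r=.03,cam="wrist",slot=True):
    W=cloud(name,cam); near=np.hypot(*(W[:,:2]-xy).T)<r+.012
    zm=np.median(W[near&(np.abs(W[:,2]-zt)<.006),2])
    m=(near&(np.abs(W[:,2]-zm)<.003)).reshape(384,512).astype(np.uint8)
    n,L,S,_=cv2.connectedComponentsWithStats(m,connectivity=4); k=1+np.argmax(S[1:,4]); t=W[(L==k).ravel()]
    h=cv2.convexHull((t[:,:2]*1e4).astype(np.float32))[:,0]/1e4
    s=least_squares(lambda c:np.hypot(h[:,0]-c[0],h[:,1]-c[1])-c[2],[xy[0],xy[1],r],loss="soft_l1",f_scale=.0007).x
    c=s[:2]; yaw=None
    if slot:
        rel=t[:,:2]-c; A=np.radians(np.arange(0,360,.5))
        x=rel@np.array([np.cos(A),np.sin(A)]); y=rel@np.array([-np.sin(A),np.cos(A)])
        N=((x>.012)&(x<.028)&(np.abs(y)<.007)).sum(0); g=N<=N.min()+8
        yaw=np.degrees(np.angle(np.exp(1j*A[g]).mean()))
    print(name,"c",c.round(4),"r",round(s[2],4),"top",round(zm,4),"yaw",yaw and round(yaw,1),len(t)); return c,yaw,zm,s[2]
if __name__=="__main__":
    for n in("w1","w2"): disc2(n,[.458,.267],.022)
    for n in("p1","p2"): disc2(n,[.521,-.206],.052)
    W=cloud("w1"); t=W[np.abs(W[:,2]-.027)<.0025]; t=t[np.hypot(*(t[:,:2]-[.505,.25]).T)<.16]; print(cv2.minAreaRect((t[:,:2]*1e3).astype(np.float32)))
    for y in (-14,22,-68,112,-158,-22+90):
        for p in ([.457,.266,.05],[.53,0,.05],[.47,-.22,.1],[.52,-.206,.06]):
            q=arm.solve_ik(p,[180,0,y]); print(y,p,None if q is None else np.round(q,0))
E
python3 fit2.py
```

```text
w1 c [0.457  0.2682] r 0.0297 top 0.0212 yaw -15.2 2587
w2 c [0.4567 0.2679] r 0.03 top 0.0213 yaw -16.5 3268
p1 c [ 0.5212 -0.2058] r 0.0298 top 0.0509 yaw -158.0 2321
p2 c [ 0.521  -0.2059] r 0.0298 top 0.051 yaw -158.0 2960
((510.85906982421875, 252.82704162597656), (83.88973999023438, 263.8952941894531), 74.0441665649414)
-14 [0.457, 0.266, 0.05] [-46.  44.  19. 115. -31.  26. -17.]
-14 [0.53, 0, 0.05] [-13.  43.  15. 114. -25.  25.   7.]
-14 [0.47, -0.22, 0.1] [ 10.  38.  18. 115. -22.  30.  30.]
-14 [0.52, -0.206, 0.06] [  8.  44.  17. 110. -24.  30.  27.]
22 [0.457, 0.266, 0.05] [-43.  43.  15. 115. -25.  25.  13.]
22 [0.53, 0, 0.05] [ -9.  43.  10. 114. -16.  24.  35.]
22 [0.47, -0.22, 0.1] [ 15.  37.  11. 115. -13.  29.  57.]
22 [0.52, -0.206, 0.06] [ 12.  43.  10. 109. -14.  29.  54.]
-68 [0.457, 0.266, 0.05] [-52.  46.  30. 115. -45.  31. -58.]
-68 [0.53, 0, 0.05] [-20.  46.  27. 115. -41.  30. -31.]
-68 [0.47, -0.22, 0.1] [  3.  40.  29. 115. -35.  34. -12.]
-68 [0.52, -0.206, 0.06] [  2.  46.  27. 110. -37.  33. -15.]
112 [0.457, 0.266, 0.05] [-28.  42.  -8. 114.  13.  24.  66.]
112 [0.53, 0, 0.05] [  2.  42.  -7. 114.  12.  24.  98.]
112 [0.47, -0.22, 0.1] [ 29.  37. -10. 114.  12.  30. 122.]
112 [0.52, -0.206, 0.06] [ 25.  43.  -9. 109.  13.  29. 119.]
-158 [0.457, 0.266, 0.05] [  3.  57. -61. 113.  66.  54. 108.]
-158 [0.53, 0, 0.05] [ 33.  58. -61. 113.  66.  54. 138.]
-158 [0.47, -0.22, 0.1] [-10.  49.  54. 115. -57.  47. -80.]
-158 [0.52, -0.206, 0.06] [-11.  55.  51. 110. -60.  47. -84.]
68 [0.457, 0.266, 0.05] [-36.  42.   4. 114.  -7.  24.  41.]
68 [0.53, 0, 0.05] [ -5.  42.   3. 114.  -5.  24.  69.]
68 [0.47, -0.22, 0.1] [ 22.  37.  -0. 114.   0.  29.  90.]
68 [0.52, -0.206, 0.06] [ 19.  43.   0. 109.  -0.  28.  87.]
```

```bash
cat > c.py <<'E'
from fit2 import *
c=[.4568,.2680]; yw=-16
def st(t): s=arm.read_state(); print(t,round(s["clock"],2),np.round(s["eef_pos"],4),"w",round(s["gripper_width"],4),"F",np.round(s["force"],1))
arm.move_to([*c,.11],[180,0,yw]); arm.command_gripper(.085)
print(arm.movel([*c,.0035],speed=.1,until_force=15)); st("down")
arm.command_gripper(.03); st("grip")
arm.movel([*c,.11],speed=.15); st("lift")
s=arm.read_state()
if s["gripper_width"]<.05: raise SystemExit("no grip")
arm.move_to([.53,-.005,.11],[180,0,22]); 
arm.movel([.53,-.005,.01],speed=.15)
print(arm.movel([.53,-.005,-.008],speed=.03,until_force=4)); st("bench")
arm.command_gripper(.072); st("open")
arm.movel([.53,-.005,.15],speed=.2)
arm.move_to([.5,-.06,.20],[180,0,-22])
snap("wrist","b1"); st("look")
disc2("b1",[.53,-.005],.016)
E
python3 c.py
```

```text
False
down 9.72 [0.4572 0.2682 0.004 ] w 0.0852 F [0.1 0.3 0.3]
grip 10.12 [0.4567 0.2683 0.0044] w 0.0552 F [-1.6 -0.8  8.1]
lift 10.97 [0.4561 0.2678 0.1093] w 0.0555 F [ 1.   0.1 -3. ]
True
bench 13.34 [ 0.5305 -0.005  -0.0015] w 0.0557 F [-0.3  0.   6.4]
open 13.65 [ 0.5297 -0.0049 -0.0024] w 0.0718 F [-0.4 -0.1 -0.3]
look 15.16 [ 0.4997 -0.0586  0.1986] w 0.0719 F [-0.7  0.9  0.1]
b1 c [ 0.5312 -0.0051] r 0.0297 top 0.015 yaw 21.8 2767
```

View pics/b1.png

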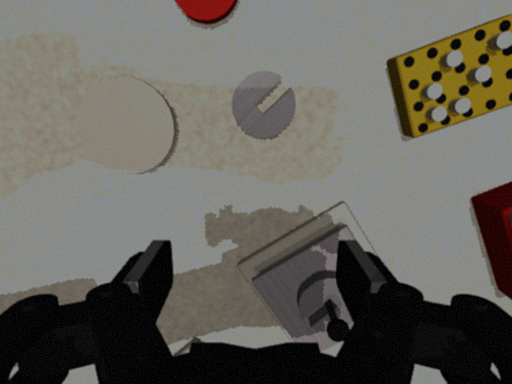

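```bash
cat > d.py <<'E'
from fit2 import *
def st(t): s=arm.read_state(); print(t,round(s["clock"],2),np.round(s["eef_pos"],4),"w",round(s["gripper_width"],4),"F",np.round(s["force"],1),np.round(s["orientation"],1))
c=np.array([.5312,-.0051]); stem=np.array([.5210,-.2058]); u=np.array([np.cos(np.radians(22)),np.sin(np.radians(22))]); Y=-68
arm.move_to([*c,.10],[180,0,Y]); arm.command_gripper(.078)
arm.movel([*c,.003],speed=.12,until_force=15); st("down")
arm.command_gripper(.03); st("grip")
arm.movel([*c,.13],speed=.15); st("lift")
if arm.read_state()["gripper_width"]<.05: raise SystemExit("no grip")
b=stem-.065*u
arm.move_to([*b,.13],[180,0,Y]); arm.movel([*b,.061],speed=.12); st("pre")
T,im,d=snap("side","s1"); snap("wrist","w5"); snap("top","t1")
for n in("big_mid","big_mouth","stem_head"): print(n,[(round(q["conf"],2),np.round(q["centre"])) for q in arm.tip_of("wrist",n)[:2]])
a=cv2.resize(im[200:320,210:350,::-1],None,fx=2.85,fy=2.85,interpolation=cv2.INTER_CUBIC)
w=cv2.resize(cv2.imread("pics/w5.png"),(400,342)); cv2.imwrite("pics/m2.png",np.hstack([a[:342,:399],w]))
E
python3 d.py
```

```text
down 16.99 [ 0.5317 -0.0053  0.0035] w 0.0782 F [ 0.1  0.5 -0.2] [-180.   -0.  -68.]
grip 17.33 [ 0.5317 -0.0048  0.0043] w 0.0561 F [-1.7  0.3  7.5] [-179.9    0.   -68. ]
lift 18.33 [ 0.5305 -0.0048  0.1292] w 0.0555 F [-0.   0.4 -3. ] [179.9   0.  -68. ]
pre 19.99 [ 0.4613 -0.23    0.0613] w 0.0559 F [-0.6 -1.1 -2.6] [-180.   -0.  -68.]
big_mid [(0.89, array([254., 256.]))]
big_mouth [(0.8, array([254., 201.]))]
stem_head [(0.59, array([249., 109.]))]
```

View pics/m2.png

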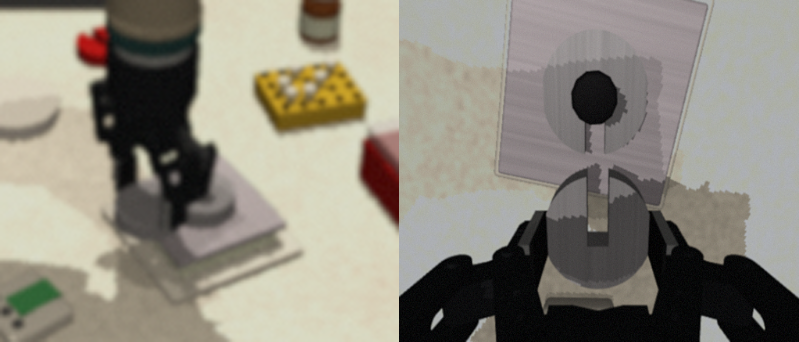

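```bash
cat > e.py <<'E'
from fit2 import *
u=np.array([np.cos(np.radians(22)),np.sin(np.radians(22))]); n=np.array([-u[1],u[0]])
W=cloud("w5"); x=W[np.hypot(*(W[:,:2]-[.461,-.23]).T)<.024]; print("top z",np.nanpercentile(x[:,2],[50,75,95]).round(4))
c,y,z,r=disc2("w5",[.461,-.23],.073)
t=W[(np.hypot(*(W[:,:2]-c).T)<.027)&(np.abs(W[:,2]-z)<.004)]; print("tilt",np.linalg.lstsq(np.c_[t[:,:2],np.ones(len(t))],t[:,2],rcond=None)[0].round(3))
h,_,_,_=disc2("w5",[.521,-.206],.091,.010,slot=False)
l,yl,_,_=disc2("w5",[.521,-.206],.052)
print("along",(h-c)@u,"lat",(h-c)@n, "loaded vs head",l-h)
E
python3 e.py
```

```text
top z [0.0727 0.1411 0.1487]
w5 c [ 0.4611 -0.2317] r 0.0305 top 0.0722 yaw 20.4 12051
tilt [ 0.001 -0.     0.072]
w5 c [ 0.5208 -0.2062] r 0.0098 top 0.0909 yaw None 2817
w5 c [ 0.5208 -0.2061] r 0.03 top 0.051 yaw -159.0 11383
along 0.0648755200627181 lat 0.001310945823248668 loaded vs head [1.03032305e-05 8.52357462e-05]
```

```bash
cat > f.py <<'E'
from fit2 import *
u=np.array([np.cos(np.radians(22)),np.sin(np.radians(22))]); n=np.array([-u[1],u[0]])
def edges(name,h,z):
    W=cloud(name); t=W[np.abs(W[:,2]-z)<.003]; X=(t[:,:2]-h)@u; L=(t[:,:2]-h)@n
    for a in (-.066,-.060,-.055,-.050,-.045,-.040):
        s=L[(np.abs(X-a)<.0015)&(np.abs(L)<.03)]; l,r=s[s<.001],s[s>.001]
        if len(l) and len(r): print(a,"slot",round(l.max(),4),round(r.min(),4),"outer",round(s.min(),4),round(s.max(),4))
    s=X[(np.abs(L-.0)<.003)]; s=s[s<-.05]; print("slot end X",s.max().round(4),"rear rim",s.min().round(4))
edges("w5",np.array([.5208,-.2062]),.0722)
E
python3 f.py
```

```text
-0.066 slot -0.0075 0.0046 outer -0.0295 0.0269
-0.06 slot -0.0078 0.0046 outer -0.0295 0.0263
-0.055 slot -0.0077 0.0045 outer -0.0298 0.0291
-0.05 slot -0.0076 0.0045 outer -0.0283 0.0249
-0.045 slot -0.0076 0.0044 outer -0.0251 0.0219
-0.04 slot -0.0075 0.0044 outer -0.0205 0.0175
slot end X -0.0697 rear rim -0.0954
```

```bash
cat > g.py <<'E'
from fit2 import *
def st(t): s=arm.read_state(); print(t,round(s["clock"],2),np.round(s["eef_pos"],4),"w",round(s["gripper_width"],4),"F",np.round(s["force"],1)); return s
u=np.array([np.cos(np.radians(22)),np.sin(np.radians(22))]); n=np.array([-u[1],u[0]])
b=np.array([.5210,-.2058])-.065*u+.0015*n
arm.movel([*b,.061],speed=.03)
e=b+.0646*u
print(arm.movel([*e,.061],speed=.05,until_force=8)); s=st("in")
print("progress",(np.array(s["eef_pos"][:2])-b)@u)
snap("wrist","w6"); T,im,d=snap("side","s2")
a=cv2.resize(im[200:320,210:350,::-1],None,fx=2.85,fy=2.85,interpolation=cv2.INTER_CUBIC)
w=cv2.resize(cv2.imread("pics/w6.png"),(400,342)); cv2.imwrite("pics/m3.png",np.hstack([a[:342,:399],w]))
h,_,_,_=disc2("w6",[.521,-.206],.091,.010,slot=False)
W=cloud("w6"); t=W[np.abs(W[:,2]-.0722)<.003]; X=(t[:,:2]-h)@u; L=(t[:,:2]-h)@n
for q in (.014,.018,.022,.025):
    k=L[(np.abs(X-q)<.0015)&(np.abs(L)<.03)]; print(q,k[k<0].max().round(4),k[k>0].min().round(4))
k=X[np.abs(L)<.004]; print("rear",k.min(),"front",X.max())
E
python3 g.py
```

```text
False
in 21.98 [ 0.5197 -0.2048  0.061 ] w 0.056 F [ 0.8  0.8 -2.8]
progress 0.06412196281492304
w6 c [ 0.5211 -0.2061] r 0.0099 top 0.0907 yaw None 2000
0.014 -0.0059 0.0061
0.018 -0.0059 0.0061
0.022 -0.0059 0.006
0.025 -0.0059 0.0061
rear -0.032061591870473555 front 0.028171916250527694
```

View pics/m3.png

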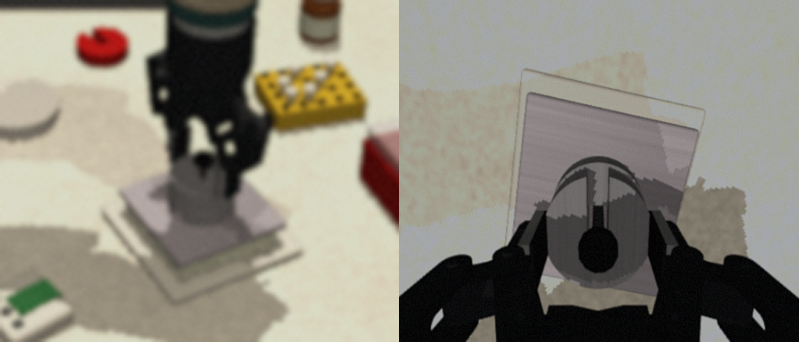

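```bash
cat > i.py <<'E'
from fit2 import *
def st(t): s=arm.read_state(); print(t,round(s["clock"],2),np.round(s["eef_pos"],4),"w",round(s["gripper_width"],4),"F",np.round(s["force"],1)); return s
u=np.array([np.cos(np.radians(22)),np.sin(np.radians(22))]); n=np.array([-u[1],u[0]])
e=np.array([.5210,-.2058])+(-.065+.0646+.0015)*u+.0015*n
arm.movel([*e,.061],speed=.02,until_force=8); st("adv")
print(arm.movel([*e,.049],speed=.02,until_force=4)); st("low")
arm.command_gripper(.075); st("rel")
arm.movel([*e,.17],speed=.15,until_force=12); st("up")
arm.move_to([.50,-.28,.22],[180,0,-14]); snap("wrist","f1"); T,im,d=snap("side","s3"); st("look")
disc2("f1",[.521,-.206],.068); h=disc2("f1",[.521,-.206],.091,.010,slot=False)
a=cv2.resize(im[200:320,210:350,::-1],None,fx=2.85,fy=2.85,interpolation=cv2.INTER_CUBIC)
w=cv2.resize(cv2.imread("pics/f1.png"),(400,342)); cv2.imwrite("pics/m4.png",np.hstack([a[:342,:399],w]))
E
python3 i.py
```

```text
adv 22.33 [ 0.5216 -0.204   0.061 ] w 0.0557 F [ 0.2 -0.1 -3.3]
True
low 22.71 [ 0.5216 -0.2041  0.0563] w 0.0558 F [-0.2  0.8  5.6]
rel 23.04 [ 0.5209 -0.2035  0.0553] w 0.0748 F [-0.1  0.2 -0. ]
up 23.96 [ 0.521  -0.2035  0.1693] w 0.075 F [-0.9  0.4 -0.5]
look 24.87 [ 0.4999 -0.2787  0.2189] w 0.075 F [-1.  -1.2  0.7]
f1 c [ 0.5216 -0.2054] r 0.0298 top 0.067 yaw 21.0 3342
f1 c [ 0.5208 -0.2063] r 0.0096 top 0.0909 yaw None 524
```

View pics/m4.png

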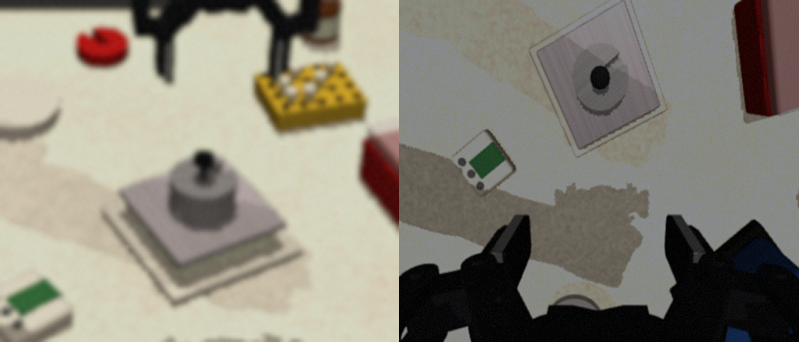

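```bash
python3 -c "
from cell import arm
arm.sign_off(); print(arm.read_state()['clock'])"
```

```text
the job is handed in; nothing more can be done
the job is handed in; nothing more can be done
```

The larger steel disc is on the press stem, resting on the disc already there and let go. I handed the job in at about 25 s on the robot's clock.

I gripped it lengthwise in the tray and set it down on the bare bench. There I re-gripped it by its flats, with the slot mouth clear, and slid it under the head. I lowered it until light contact, opened the fingers and withdrew.

**Last checks (wrist camera and side picture):**
- **Height:** the disc's top measured 67 mm. The expected 68 mm agrees with this, because the camera's depth readings here ran about 1 mm low throughout. I made no separate tilt check after release; the side picture shows the disc flush on the other one.
- **Slot direction:** it faces 21°, against −158° for the lower disc (measured earlier), so the two are opposite to within about 1°.
- **Centring:** the disc's centre is about 1.2 mm from the head's centre. This is inside the slot's 2.5 mm play but not exact.

**Corrections and odd readings:**
- Before insertion, the slot's midline was 1.5 mm off to the side of the stem. Part-way in, the disc was 1.5 mm short. I corrected both.
- The gripper read about 55.5 mm on the 58 mm flats, which I took for a reading offset.

I did not re-measure the lower disc, the smaller disc or the other things on the bench after placing. The tray was out of view in the last pictures, and no unexpected contact forces showed in the readings I took.

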